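# Load a sample disc and hold the mask plate tucked under the flap

### The job

Put the white disc into the round pocket of the sample holder and let go of it so that it lies at the bottom. Then lay the windowed plate over it and slide its thin front edge in under the hinged steel flap, up to the stop and without lifting the flap, so that the window is over the disc. Finish while holding the plate pressed down flat on the holder with light finger pressure: do not let go of it, and leave the bottle, jar and beaker alone.

Things in the scene. Friction and masses are not known exactly. Their poses are not given: they have to be found in the camera images.
- pocket (a point): Sample holder: aluminium slab 180 x 100 x 22 mm fixed flat on the bench. Point: centre of its round pocket (44 mm across, 13 mm deep, flat bottom, chamfered mouth) at the slab's top face, 22 mm above the bench. x points along the slab to the flap, z up; slab from x = -103 to +77, y = -50 to +50 mm. A stop block 9 mm high, all across at x = 65 to 77 mm, stops the plate's front edge at x = 65 mm.
- flap_edge (a point): Middle of the free edge of the steel flap (90 mm wide, 3 mm thick) hinged on the stop block and lapped over the slab. At rest it is level, underside 9 mm above the slab's top from x = 65 back to 46 mm (pocket's axes); its last 6 mm bend up, ending at x = 41 mm, about 16 mm above the slab. The point is at x = 41 mm, 10.5 mm above the slab.
- flap (a joint): Angle of the flap's hinge in rad: 0 at rest (level), growing as the free edge is lifted. It is held down only by its own weight (0.07 kg), so less than half a newton at the edge lifts it. It counts as lifted above 0.1 rad (about 3 mm at the edge).
- disc_center (a point): Centre (half-way up) of the loose white ceramic disc, 40 mm in diameter, 12 mm thick, about 0.04 kg, lying flat on the bench. z is its axis. At the bottom of the pocket its top lies 1 mm below the slab's top face.
- plate_grip (a point): Loose mask plate: steel sheet 110 x 70 x 5 mm (about 0.18 kg) flat on the bench, with an upright black grip bar, 12 mm thick along x, 40 mm wide along y, 36 mm high above the sheet. Point: middle of the bar in plan, 27 mm above the sheet's underside. x points along the plate to its front edge, z up; sheet from x = -11 to +99, y = -35 to +35 mm.
- plate_nose (a point): Middle of the plate's thin front edge, at its underside, 99 mm ahead of the grip bar's middle; the last 8 mm of the plate are only 3 mm thick. Axes as for the grip.
- plate_window (a point): Centre of the plate's 24 mm square window, at its underside, 34 mm ahead of the grip bar's middle and 65 mm behind the front edge.
- bottle: Bystander: capped amber jar, 68 mm in diameter, 150 mm tall; origin at the centre of its underside. Leave it alone.
- jar: Bystander: small capped white jar, 56 mm in diameter, 75 mm tall; origin at the centre of its underside. Leave it alone.
- beaker: Bystander: white open beaker, 76 mm in diameter, 95 mm tall; origin at the centre of its underside. Leave it alone.

How it is judged:
By the outcome, as a careful person would: the job done as asked, in the order asked, and still so for the second after the job is handed in, while the arm keeps its last pose, push and grip.
It also fails if it takes over 59 s, if anything falls off the work surface, if the arm or the gripper's body presses on something with over 40 N, if the wrist force passes 120 N, or if a joint passes its speed limit or range.

### The arm

A 6-joint arm with a two-finger parallel gripper is mounted at the origin on the work surface. World frame = base frame: x ahead of the robot, y to its left, z up, the work surface at z = 0. Lengths are in m, angles in rad, forces in N, time in s.
With the tool pointing down it reaches from about 0.3 to 0.875 m from the base axis. Payload 6.4 kg.
Tool frame: the origin (TCP) lies on the mounting face of the last link; the fingertips stand 173 mm ahead of it and the grasp point (between the pads) lies 155 mm ahead of it (ctrl.grip_point_offset is the distance from the TCP to the grasp point, in m); z points along the fingers, y is the line along which they close (so a half turn about z gives the same grasp; the last joint's range is limited). The gripper opens to 85 mm and grips with 20 to 120 N. Pads are 22 mm wide; open, the fingers measure 114 mm over their backs; the gripper's body (76 mm by 85 mm) begins 54 mm behind the grasp point. The pads swing forward as they close: fully open they stand 13 mm farther back than shut.
Start: joints at [1.138, 0.181, 1.607, -0, 1.354, -0.206], TCP at [0.129, 0.56, 0.405] pointing down, gripper open.
Joint ranges: [-2.99, 2.99], [-0.89, 2.07], [0.3, 2.58], [-1.14, 4.28], [0, 2.63], [-3.12, 3.12]. Speed limits (rad/s): [2.57, 2.57, 3.01, 3.14, 3.14, 3.14].

### API

Orientations are given as a unit quaternion [w, x, y, z].
In Python, from bench import status, imaging, ctrl, models gives the robot as it stands.
- The arm moves only by the tool send_rows, never from a script. Its argument "commands" is a list that holds one entry, the list of rows, each a list of 6 numbers: the shift along the tool's x, y, z normalised to -1 to 1, where 1 is 3 cm, then the turn, a rotation vector about the tool's x, y, z normalised to -1 to 1, where 1 is 0.1 rad. A call has 1 to 8 rows; each row shifts and turns the commanded pose from where the row before left it, along the tool's axes as they then stand; what a row does not reach is not made up. A row lasts 1/12 s, in which the tool goes at most 41.7 mm and 7.16 degrees, less where a joint would pass 70% of its speed; a pose out of reach is approached as far as the arm can. A call with a number of a shift or a turn outside -1 to 1 is refused whole. A call with a gripper value outside its range is refused whole. "jaw" is the opening, from 0 (shut) to 1 (fully open), set as the call begins (left out, the last holds). The fingers move at their own pace and stop on an object; the grip force is fixed at half the most. Time passes only in rows, so rows that do not move let the fingers close. It gives the time, the measured TCP pose, the force, the opening and the grip force at its end, in the units of the state.
- status.get_obs(): the state, without advancing time (a new reading comes with each control period).
- imaging.camera(name): name is "side" or "top" or "wrist"; returns a dict with "image" (480x640x3 uint8, blue, green, red), "depth" (480x640 float32, m along the optical axis (not along the pixel's ray), 0 where there is no reading), "mtx" (3x3 intrinsics, pixels), "pose" (4x4, takes a point from camera to world coordinates). Camera axes: x right, y down, z forward; pixel columns grow to the right and rows downward; lengths in m; the calibration is good to about 2 mm. A picture is of the moment at which its call begins.
- ctrl.hand_in(): hands the job in; it is judged then, once.
Trained networks look in a picture, given as the dict that the camera call returned (one of the last four; its "shot" number tells which), for a name from the list of things; names that differ only in an ending like _2 or _b are one class to them, and where a whole thing is asked for, a point or a joint stands for the part that bears it (a point fixed in the world has none). Each returns a list of dicts, best first, with "confidence" (0 to 1); they miss things now and then, are a little off and sometimes report something else, mostly with a low value. They report only what shows in the picture. A call takes as long as a camera call.
- models.recognise(picture, name): "centre" ([column, row] in pixels, amid what is visible of it).
- models.regions_of(picture, name): "region" (480x640 bool, what is visible of it) and "centre" ([column, row] in pixels, amid what is visible of it).
The state is a dict: "time_s": time; "q": joint angles; "dq": joint speeds; "joint_efforts": joint torques, N m; "eef_pos": TCP position; "eef_rot": TCP orientation; "wrist_force": force on the tool from outside, world axes, zero at the start; "torque": the same for the moment, N m; "opening": opening from 0.0 (shut) to 1.0 (fully open); "grasp_force": force on a finger pad.
Only numpy, scipy, OpenCV 4.12 (cv2) and the standard library are available. Lean on these libraries where they do the work, as an engineer would, in place of code of your own. Each camera call takes 0.05 s, during which the arm holds its last target. There are 200 camera calls.

## Working session

There is one attempt and no reset: what is moved stays moved. The work goes in short steps, Python scripts to look and compute and a tool call to move; the robot and the scene stay as the last step left them, time stands still between calls to the robot, and variables do not carry over. Pictures are saved under pics/ and viewed, at most 10 in all, crops included, and the job is handed in when it is done.

Besides the shell and the picture viewer there is one more tool, called after ">>>" as name(argument=value, ...) on one line, values as JSON. send_rows: Moves the arm, as the interface text tells. Its arguments: {"type":"object","properties":{"commands":{"type":"array"},"jaw":{"type":"number"}},"required":["commands"]}

```bash
ls; mkdir -p pics
cat > h.py <<'E'
import numpy as np, cv2
from scipy.spatial.transform import Rotation as R
from bench import status, imaging, ctrl, models
def cloud(p):
    d=p["depth"];K=np.array(p["mtx"]);T=np.array(p["pose"])
    v,u=np.mgrid[:480,:640]
    c=np.stack([(u-K[0,2])*d/K[0,0],(v-K[1,2])*d/K[1,1],d],-1)
    w=c@T[:3,:3].T+T[:3,3]; w[d<=0]=np.nan
    return w
def proj(p,X):
    K=np.array(p["mtx"]);T=np.linalg.inv(np.array(p["pose"]))
    c=T[:3,:3]@np.array(X)+T[:3,3]; return (K@c/c[2])[:2]
E
python3 - <<'E'
from h import *
s=status.get_obs(); print({k:np.round(v,3).tolist() for k,v in s.items()}, ctrl.grip_point_offset)
for n in ["top","side"]:
    p=imaging.camera(n); cv2.imwrite(f"pics/{n}0.png",p["image"]); w=cloud(p)
    print(n,np.round(p["pose"],3).tolist())
    for t in ["pocket","flap_edge","flap","disc_center","plate_grip","plate_nose","plate_window","bottle","jar","beaker"]:
        for r in models.recognise(p,t)[:2]:
            c=np.array(r["centre"]);print(t,round(r["confidence"],2),np.round(c),np.round(w[int(c[1]),int(c[0])],3))
E
```

```text
pics
{'time_s': 0.0, 'q': [1.138, 0.182, 1.608, -0.0, 1.354, -0.206], 'dq': [-0.001, -0.0, -0.001, -0.001, 0.001, -0.0], 'joint_efforts': [-0.002, -44.488, -35.132, -0.001, 0.009, 0.0], 'eef_pos': [0.129, 0.56, 0.404], 'eef_rot': [-0.0, 0.113, 0.994, -0.001], 'wrist_force': [-0.069, -0.167, -0.064], 'torque': [0.024, 0.008, 0.033], 'grasp_force': 0.0, 'opening': 0.999} 0.1547
top [[-0.001, -0.997, 0.077, 0.516], [-1.0, 0.003, 0.025, -0.054], [-0.025, -0.077, -0.997, 0.922], [0.0, 0.0, 0.0, 1.0]]
pocket 0.63 [321. 259.] [ 0.538 -0.044  0.011]
flap_edge 0.76 [325. 226.] [ 0.608 -0.055  0.033]
flap 0.7 [329. 224.] [ 0.61  -0.063  0.033]
disc_center 0.6 [164. 298.] [0.457 0.284 0.011]
disc_center 0.3 [430. 160.] [ 0.732 -0.262  0.074]
plate_grip 0.86 [448. 288.] [ 0.478 -0.309  0.003]
plate_nose 0.71 [445. 292.] [ 0.472 -0.303  0.002]
plate_window 0.85 [448. 284.] [ 0.486 -0.309  0.004]
bottle 0.86 [147. 156.] [0.724 0.271 0.148]
bottle 0.64 [319. 259.] [ 0.541 -0.04   0.011]
jar 0.86 [432. 165.] [ 0.722 -0.265  0.074]
jar 0.65 [445. 288.] [ 0.478 -0.305  0.002]
beaker 0.77 [492. 182.] [ 0.703 -0.408  0.006]
side [[0.967, -0.184, 0.175, 0.342], [-0.253, -0.655, 0.712, -0.966], [-0.016, -0.733, -0.68, 0.929], [0.0, 0.0, 0.0, 1.0]]
pocket 0.57 [295. 251.] [ 0.525 -0.049  0.023]
flap_edge 0.95 [326. 247.] [ 0.595 -0.07   0.035]
flap 0.85 [326. 245.] [ 0.599 -0.063  0.036]
disc_center 0.66 [242. 177.] [0.453 0.284 0.012]
disc_center 0.19 [416. 335.] [ 0.7   -0.36   0.032]
plate_grip 0.79 [299. 350.] [ 0.471 -0.308 -0.   ]
plate_nose 0.65 [299. 349.] [ 0.472 -0.306  0.   ]
plate_window 0.62 [302. 348.] [ 0.477 -0.312  0.006]
jar 0.89 [412. 294.] [ 0.718 -0.288  0.074]
jar 0.43 [300. 254.] [ 0.537 -0.049  0.007]
beaker 0.76 [418. 337.] [ 0.706 -0.361  0.028]
```

View pics/top0.png

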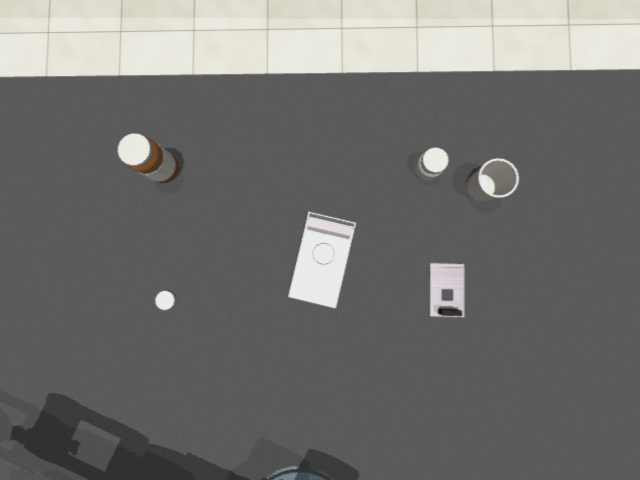

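Run:
```python
from h import *
for n in ["top","side"]:
    p=imaging.camera(n); w=cloud(p); z=w[...,2]
    def rect(m):
        pts=w[m][:,:2].astype(np.float32); r=cv2.minAreaRect(pts); return len(pts),np.round(r[0],4),np.round(r[1],4),round(r[2],1)
    def box(cx,cy,r): return (abs(w[...,0]-cx)<r)&(abs(w[...,1]-cy)<r)
    b=box(.54,-.05,.13)
    print(n,"slab top",rect(b&(z>.018)&(z<.026)),"flap",rect(b&(z>.029)&(z<.045)))
    m=box(.54,-.045,.035)&(z<.016); print("pocket floor",rect(m),np.nanmedian(z[m]))
    q=w[m][:,:2].astype(np.float32); print(cv2.minEnclosingCircle(q))
    m=box(.457,.284,.05)&(z>.008)&(z<.02); print("disc",cv2.minEnclosingCircle(w[m][:,:2].astype(np.float32)),w[m].mean(0),np.median(z[m]))
    b=box(.475,-.31,.1)
    print("bar",rect(b&(z>.034)&(z<.05)),np.nanmax(z[b]))
    for t in ["plate_grip"]:
        r=models.regions_of(p,t)[0]["region"]; print("region",rect(r&(z<.012)&(z>-.01)),w[r&(z<.012)&(z>-.01)].mean(0), rect(r&(z>.034)))
```

```text
top slab top (2996, array([ 0.5316, -0.045 ]), array([0.1001, 0.1681]), 76.5) flap (774, array([ 0.6069, -0.0634]), array([0.0992, 0.037 ]), 76.4)
pocket floor (341, array([ 0.5511, -0.0501]), array([0.0421, 0.0419]), 89.5) 0.00800933152881489
((0.5503576397895813, -0.04960903152823448), 0.0218705702573061)
disc ((0.4532468020915985, 0.2837205231189728), 0.02001585066318512) [0.4533242  0.28328713 0.01082407] 0.010727970908514795
bar (125, array([ 0.4309, -0.3052]), array([0.0413, 0.0115]), 88.0) 0.043340773521041154
region (1589, array([ 0.4751, -0.3076]), array([0.0751, 0.11  ]), 90.0) [ 0.47985176 -0.30584033  0.00393935] (125, array([ 0.4309, -0.3052]), array([0.0413, 0.0115]), 88.0)
side slab top (1712, array([ 0.5356, -0.0466]), array([0.1093, 0.1785]), 76.4) flap (447, array([ 0.5699, -0.0566]), array([0.1002, 0.1099]), 76.3)
pocket floor (157, array([ 0.5511, -0.0427]), array([0.0342, 0.0402]), 59.7) 0.009989071774108238
((0.5505291223526001, -0.04365101829171181), 0.0215572752058506)
disc ((0.45050233602523804, 0.2835967242717743), 0.022435586899518967) [0.45169601 0.28097651 0.01289285] 0.01311961172942433
bar (113, array([ 0.4299, -0.3077]), array([0.041 , 0.0119]), 89.0) 0.04516219020491896
region (1487, array([ 0.4749, -0.3011]), array([0.089 , 0.1121]), 87.7) [ 0.47806805 -0.30975833  0.00473541] (113, array([ 0.4299, -0.3077]), array([0.041 , 0.0119]), 89.0)
```

The top view shows the slab at about (323,258) with the flap at its upper end, the disc at (165,300), and the plate at (447,290) with its bar toward the robot. The measured sizes match the ones given. I'll move above the disc first.

```bash
cat >> h.py <<'E'
def plan(x,y,z,yaw=None):
    "tool-axes shift in units of 3 cm, yaw (deg) of tool y axis -> turn about tool axes in 0.1 rad units"
    s=status.get_obs(); w,a,b,c=s["eef_rot"]; r=R.from_quat([a,b,c,w])
    M=r.as_matrix(); cur=np.degrees(np.arctan2(M[1,1],M[0,1]))
    print("t",round(s["time_s"],2),"pos",np.round(s["eef_pos"],4),"yaw",round(cur,2),"down",np.round(M[:,2],4),"F",np.round(s["wrist_force"],1),"open",round(s["opening"],3))
    print("shift units",np.round(r.inv().apply(np.array([x,y,z])-s["eef_pos"])/.03,2))
    if yaw is not None:
        t=np.radians(yaw); Y=np.array([np.cos(t),np.sin(t),0]); Z=np.array([0,0,-1.]); X=np.cross(Y,Z)
        G=R.from_matrix(np.stack([X,Y,Z],1)); print("turn units",np.round((r.inv()*G).as_rotvec()/.1,2))
E
python3 -c "
from h import *
plan(.453,.2835,.30,76.5)"
```

```text
t 1.3 pos [0.1293 0.5603 0.4047] yaw 77.0 down [ 0.  0. -1.] F [-0.8  0.4 -0.5] open 0.999
shift units [-12.59  -6.56   3.49]
turn units [0.   0.   0.09]
```

>>> send_rows(commands=[[[-0.9,-0.47,0.25,0,0,0.09],[-0.9,-0.47,0.25,0,0,0],[-0.9,-0.47,0.25,0,0,0],[-0.9,-0.47,0.25,0,0,0],[-0.9,-0.47,0.25,0,0,0],[-0.9,-0.47,0.25,0,0,0],[-0.9,-0.47,0.25,0,0,0]]])

```text
time_s: 1.88
eef_pos: [0.291, 0.4193, 0.352]
eef_rot: [0.0, 0.117, 0.993, 0.0]
wrist_force: [1.7, 0.5, -0.1]
opening: 0.997
grasp_force: 0.0
```

>>> send_rows(commands=[[[-0.9,-0.47,0.25,0,0,0],[-0.9,-0.47,0.25,0,0,0],[-0.9,-0.47,0.25,0,0,0],[-0.9,-0.47,0.25,0,0,0],[-0.9,-0.47,0.25,0,0,0],[-0.9,-0.47,0.25,0,0,0],[-0.9,-0.47,0.25,0,0,0],[0,0,0,0,0,0]]])

```text
time_s: 2.55
eef_pos: [0.454, 0.2771, 0.2987]
eef_rot: [0.0, 0.12, 0.993, -0.001]
wrist_force: [-0.1, -0.7, -0.2]
opening: 0.999
grasp_force: 0.0
```

Run:
```python
from h import *
p=imaging.camera("wrist"); w=cloud(p); z=w[...,2]; cv2.imwrite("pics/w1.png",p["image"])
m=(abs(w[...,0]-.453)<.05)&(abs(w[...,1]-.2835)<.05)&(z>.007)&(z<.02)
print("disc",m.sum(),cv2.minEnclosingCircle(w[m][:,:2].astype(np.float32)),w[m].mean(0))
plan(.453,.2835,.183,76.5)
```

```text
disc 1826 ((0.4533523619174957, 0.284032940864563), 0.020096570253372192) [0.45227615 0.28405878 0.01317681]
t 2.6 pos [0.4525 0.2784 0.299 ] yaw 76.26 down [-7.e-04 -6.e-04 -1.e+00] F [-0.4  0.2 -0.6] open 0.999
shift units [0.02 0.17 3.87]
turn units [-0.01 -0.01 -0.04]
```

View pics/w1.png

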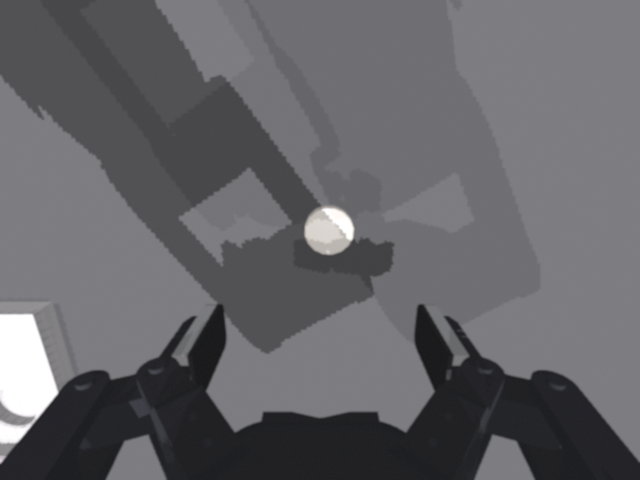

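The wrist view shows the disc at (329,230), midway between the fingers. It measures (0.453, 0.284). Next I'll descend and grip only the upper part of the disc.

>>> send_rows(commands=[[[0,0.19,0.6,0,0,0],[0,0,0.7,0,0,0],[0,0,0.7,0,0,0],[0,0,0.7,0,0,0],[0,0,0.7,0,0,0],[0,0,0.5,0,0,0],[0,0,0.1,0,0,0],[0,0,0,0,0,0]]], jaw=0.7)

```text
time_s: 3.27
eef_pos: [0.4511, 0.2863, 0.1789]
eef_rot: [-0.001, 0.117, 0.993, -0.0]
wrist_force: [-0.2, -0.0, -0.8]
opening: 0.699
grasp_force: 0.0
```

Run:
```python
from h import *
plan(.4530,.284,.175,76.5)
p=imaging.camera("wrist"); cv2.imwrite("pics/w2.png",p["image"])
```

```text
t 3.27 pos [0.4511 0.2863 0.1789] yaw 76.54 down [-2.4e-03 -7.0e-04 -1.0e+00] F [-0.2 -0.  -0.8] open 0.699
shift units [-0.08 -0.06  0.13]
turn units [-0.01 -0.02  0.01]
```

View pics/w2.png

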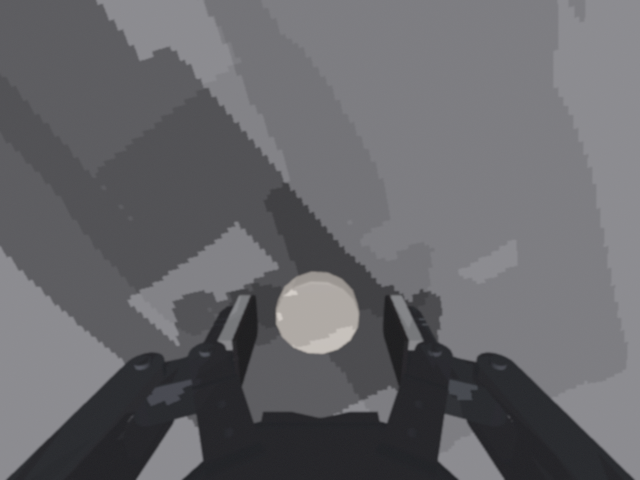

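The disc at (318,312) sits between the pads at columns 240 and 400. A small trim, then close.

>>> send_rows(commands=[[[-0.05,-0.06,0.13,0,0,0],[0,0,0,0,0,0],[0,0,0,0,0,0]]])

```text
time_s: 3.57
eef_pos: [0.4536, 0.2838, 0.1766]
eef_rot: [0.001, 0.118, 0.993, 0.0]
wrist_force: [0.2, -0.0, 0.3]
opening: 0.7
grasp_force: 0.0
```

>>> send_rows(commands=[[[0,0,0,0,0,0],[0,0,0,0,0,0],[0,0,0,0,0,0],[0,0,0,0,0,0],[0,0,0,0,0,0],[0,0,0,0,0,0]]], jaw=0)

```text
time_s: 4.07
eef_pos: [0.4536, 0.2838, 0.1769]
eef_rot: [0.0, 0.118, 0.993, 0.0]
wrist_force: [-1.4, -1.4, 6.6]
opening: 0.431
grasp_force: 59.2
```

>>> send_rows(commands=[[[0,0,-0.3,0,0,0],[0,0,-0.6,0,0,0],[0,0,-0.8,0,0,0],[0,0,-0.8,0,0,0],[0,0,-0.3,0,0,0],[0,0,0,0,0,0]]])

```text
time_s: 4.57
eef_pos: [0.4544, 0.2842, 0.2628]
eef_rot: [0.003, 0.118, 0.993, 0.001]
wrist_force: [0.6, 0.7, -0.2]
opening: 0.433
grasp_force: 60.0
```

Run:
```python
from h import *
plan(.5502,-.0496,.262,76.5)
```

```text
t 4.57 pos [0.4544 0.2842 0.2628] yaw 76.49 down [ 0.0056  0.002  -1.    ] F [ 0.6  0.7 -0.2] open 0.433
shift units [ -5.7  -10.07   0.02]
turn units [ 0.03  0.05 -0.  ]
```

>>> send_rows(commands=[[[-0.24,-0.4,0,0,0,0],[-0.46,-0.8,0,0,0,0],[-0.46,-0.8,0,0,0,0],[-0.46,-0.8,0,0,0,0],[-0.46,-0.8,0,0,0,0],[-0.46,-0.8,0,0,0,0],[-0.46,-0.8,0,0,0,0],[-0.46,-0.8,0,0,0,0]]])

```text
time_s: 5.23
eef_pos: [0.5117, 0.0831, 0.2583]
eef_rot: [-0.001, 0.118, 0.993, -0.0]
wrist_force: [0.4, 0.9, 0.4]
opening: 0.433
grasp_force: 60.1
```

>>> send_rows(commands=[[[-0.46,-0.8,0,0,0,0],[-0.46,-0.8,0,0,0,0],[-0.46,-0.8,0,0,0,0],[-0.46,-0.8,0,0,0,0],[-0.46,-0.8,0,0,0,0],[-0.36,-0.87,0,0,0,0],[0,0,0,0,0,0],[0,0,0,0,0,0]]])

```text
time_s: 5.9
eef_pos: [0.5552, -0.0775, 0.2583]
eef_rot: [-0.001, 0.119, 0.993, 0.0]
wrist_force: [0.0, 0.6, -0.4]
opening: 0.435
grasp_force: 60.1
```

Run:
```python
from h import *
p=imaging.camera("wrist"); w=cloud(p); z=w[...,2]; im=p["image"]; cv2.imwrite("pics/w3.png",im)
plan(.5502,-.0496,.21,76.5)
s=status.get_obs(); T=np.array(s["eef_pos"])
m=(z>T[2]-.1725)&(z<T[2]-.160)&(np.hypot(w[...,0]-T[0],w[...,1]-T[1])<.03)
print("disc top",m.sum(),np.median(z[m])-T[2],cv2.minEnclosingCircle(w[m][:,:2].astype(np.float32)))
b=np.hypot(w[...,0]-.55,w[...,1]+.05)<.035
m=b&(z<.016); print("pocket floor",m.sum(),cv2.minEnclosingCircle(w[m][:,:2].astype(np.float32)) if m.sum()>5 else 0)
print(models.recognise(p,"pocket")[:2],models.recognise(p,"disc_center")[:2])
```

```text
t 5.95 pos [ 0.5549 -0.0764  0.2583] yaw 76.41 down [-0.0024  0.0012 -1.    ] F [-0.7 -0.2 -0.4] open 0.434
shift units [0.36 0.83 1.61]
turn units [ 0.01 -0.03 -0.02]
disc top 5789 -0.16374595150423008 ((0.5486617088317871, -0.0748630166053772), 0.029341384768486023)
pocket floor 2991 ((0.5494731068611145, -0.04330892115831375), 0.02838800847530365)
[{'centre': [368.2, 182.1], 'confidence': 0.9}] [{'centre': [317.7, 307.4], 'confidence': 0.72}, {'centre': [410.9, 332.9], 'confidence': 0.16}]
```

View pics/w3.png

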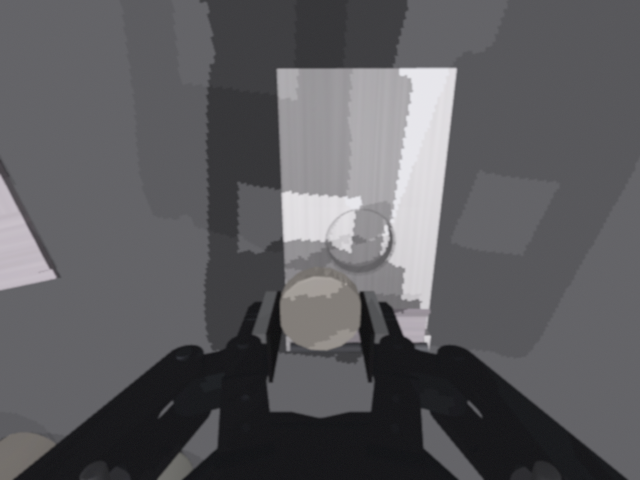

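Pocket rim is at (360,240) and the held disc is at (320,312). I overshot by about one row. I'll measure the disc and pocket in this same picture so calibration offsets cancel.

Run:
```python
from h import *
p=imaging.camera("wrist"); w=cloud(p); z=w[...,2]
T=np.array(status.get_obs()["eef_pos"])
r=models.regions_of(p,"disc_center")[0]["region"]
m=r&(abs(z-(T[2]-.1637))<.003); q=w[m][:,:2].astype(np.float32)
print("disc",m.sum(),cv2.minEnclosingCircle(q),cv2.fitEllipse(cv2.convexHull(q)), "z",np.median(z[m])-T[2], "T",T)
# tilt of disc top
A=np.c_[w[m][:,:2]-T[:2],np.ones(m.sum())]; print("tilt",np.linalg.lstsq(A,w[m][:,2],rcond=None)[0])
g=cv2.cvtColor(p["image"],cv2.COLOR_BGR2GRAY)
b=np.hypot(w[...,0]-.55,w[...,1]+.05)<.024
m=b&(z<.0145)&(z>.004); q=w[m][:,:2].astype(np.float32)
print("floor",m.sum(),np.median(z[m]),cv2.minEnclosingCircle(q),q.mean(0))
sl=(z>.019)&(z<.0245)&(np.hypot(w[...,0]-.53,w[...,1]+.045)<.13)
c=w[sl][:,:2].astype(np.float32); print("slab",cv2.minAreaRect(c),np.median(z[sl]))
r=models.regions_of(p,"pocket"); print([ (x["confidence"],x["region"].sum(),cv2.minAreaRect(w[x["region"]][:,:2].astype(np.float32))) for x in r[:1]])
for c in [(.5502,-.0496,.022),(.5502,-.0496,.009)]: print(proj(p,c))
```

```text
disc 4914 ((0.5537183284759521, -0.07525750994682312), 0.020198125392198563) ((0.553960919380188, -0.0749644786119461), (0.03822249174118042, 0.03992060571908951), 64.99930572509766) z -0.1639627952216985 T [ 0.55509168 -0.07510814  0.25905322]
tilt [ 0.00460441 -0.00287129  0.0950656 ]
floor 2899 0.010341222546823098 ((0.5513052940368652, -0.04948270693421364), 0.022138359025120735) [ 0.5524597 -0.0492556]
slab ((0.5322955846786499, -0.04506684094667435), (0.10059244185686111, 0.16888296604156494), 76.41777038574219) 0.023291912846368307
[(0.96, np.int64(36812), ((0.538529634475708, -0.042499907314777374), (0.1075601801276207, 0.1792251169681549), 76.31571960449219))]
[355.467126   242.63480165]
[353.58598848 236.53543255]
```

```bash
python3 -c "
from h import *
plan(.552,-.0495,.205,76.4)"
```

```text
t 6.2 pos [ 0.5553 -0.0752  0.2595] yaw 76.57 down [-5.e-04  3.e-04 -1.e+00] F [ 0.   0.1 -0.6] open 0.432
shift units [0.31 0.81 1.82]
turn units [ 0.   -0.01  0.03]
```

>>> send_rows(commands=[[[0.16,0.4,0,0,0,0.03],[0.15,0.41,0.2,0,0,0],[0,0,0.6,0,0,0],[0,0,0.6,0,0,0],[0,0,0.42,0,0,0],[0,0,0,0,0,0],[0,0,0,0,0,0]]])

```text
time_s: 6.78
eef_pos: [0.5518, -0.0496, 0.2044]
eef_rot: [-0.001, 0.119, 0.993, 0.0]
wrist_force: [0.5, -0.3, -0.4]
opening: 0.432
grasp_force: 60.2
```

Run:
```python
from h import *
plan(.552,-.0495,.196,76.4)
```

```text
t 6.78 pos [ 0.5518 -0.0496  0.2044] yaw 76.36 down [-2.1e-03  8.0e-04 -1.0e+00] F [ 0.5 -0.3 -0.4] open 0.432
shift units [-0.01  0.    0.28]
turn units [ 0.   -0.02 -0.01]
```

>>> send_rows(commands=[[[0,0,0.14,0,0,0],[0,0,0.1,0,0,0],[0,0,0.05,0,0,0],[0,0,0,0,0,0],[0,0,0,0,0,0]]])

```text
time_s: 7.2
eef_pos: [0.5524, -0.0506, 0.1969]
eef_rot: [0.0, 0.119, 0.993, -0.0]
wrist_force: [0.5, -0.1, -0.1]
opening: 0.432
grasp_force: 60.1
```

>>> send_rows(commands=[[[0,0,0.05,0,0,0],[0,0,0,0,0,0],[0,0,0,0,0,0]]])

```text
time_s: 7.45
eef_pos: [0.5523, -0.0506, 0.1949]
eef_rot: [0.0, 0.119, 0.993, -0.0]
wrist_force: [-1.2, 0.0, -0.1]
opening: 0.429
grasp_force: 60.1
```

>>> send_rows(commands=[[[0,0.02,0.05,0,0,0],[0,0,0,0,0,0],[0,0,0,0,0,0]]])

```text
time_s: 7.7
eef_pos: [0.5526, -0.0502, 0.1944]
eef_rot: [0.0, 0.119, 0.993, -0.0]
wrist_force: [-4.5, -1.4, 8.5]
opening: 0.427
grasp_force: 65.3
```

>>> send_rows(commands=[[[0,0,-0.08,0,0,0],[0.04,0,0,0,0,0],[0,0,0,0,0,0],[0,0,0.08,0,0,0],[0,0,0,0,0,0],[0,0,0,0,0,0]]])

```text
time_s: 8.2
eef_pos: [0.5515, -0.0496, 0.1944]
eef_rot: [0.0, 0.119, 0.993, -0.0]
wrist_force: [-4.3, 1.1, 11.8]
opening: 0.43
grasp_force: 66.5
```

Contact came at the same height both times. That matches the fingertips meeting the slab with the disc about 4.5 mm inside the pocket. I'll back off slightly and release.

>>> send_rows(commands=[[[0,0,-0.05,0,0,0],[0,0,0,0,0,0]]])

```text
time_s: 8.37
eef_pos: [0.5513, -0.0496, 0.195]
eef_rot: [0.0, 0.119, 0.993, -0.0]
wrist_force: [0.0, 0.2, -0.8]
opening: 0.43
grasp_force: 60.4
```

>>> send_rows(commands=[[[0,0,0,0,0,0],[0,0,0,0,0,0],[0,0,0,0,0,0],[0,0,0,0,0,0]]], jaw=0.6)

```text
time_s: 8.7
eef_pos: [0.5512, -0.0496, 0.1947]
eef_rot: [-0.0, 0.119, 0.993, 0.0]
wrist_force: [-0.3, -0.6, 0.4]
opening: 0.596
grasp_force: 0.0
```

>>> send_rows(commands=[[[0,0,-0.4,0,0,0],[0,0,-0.8,0,0,0],[0,0,-0.9,0,0,0],[0,0,-0.9,0,0,0],[0.3,0,-0.9,0,0,0],[0.3,0,0,0,0,0],[0,0,0,0,0,0]]])

```text
time_s: 9.28
eef_pos: [0.5334, -0.0451, 0.3144]
eef_rot: [0.002, 0.119, 0.993, -0.0]
wrist_force: [-0.0, 0.4, -0.5]
opening: 0.597
grasp_force: 0.0
```

Run:
```python
from h import *
p=imaging.camera("wrist"); w=cloud(p); z=w[...,2]; cv2.imwrite("pics/w4.png",p["image"])
b=np.hypot(w[...,0]-.551,w[...,1]+.0495)<.017
A=np.c_[w[b][:,:2]-[.551,-.0495],np.ones(b.sum())]; print("disc plane",np.linalg.lstsq(A,w[b][:,2],rcond=None)[0],np.nanmedian(z[b]))
b2=(np.hypot(w[...,0]-.53,w[...,1]+.045)<.05)&(np.hypot(w[...,0]-.551,w[...,1]+.0495)>.026); print("slab",np.nanmedian(z[b2]))
```

```text
disc plane [-0.00158749  0.00147092  0.02234424] 0.022335861369656845
slab 0.2054864773765427
```

View pics/w4.png

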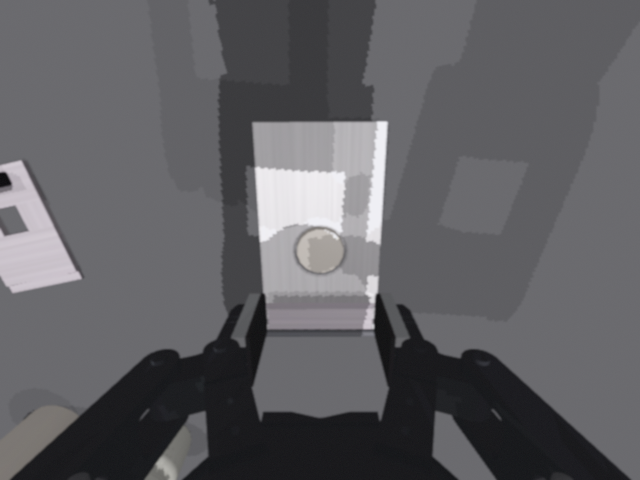

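The disc at (320,250) lies flat in the pocket, 1 mm below the slab top. On to the plate.

```bash
python3 -c "
from h import *
plan(.431,-.306,.30,-1)"
```

```text
t 9.33 pos [ 0.5333 -0.0451  0.313 ] yaw 76.33 down [ 1.3e-03 -4.0e-04 -1.0e+00] F [-0.2 -0.1 -1.1] open 0.601
shift units [ 1.26 -9.26  0.43]
turn units [1.00e-02 1.00e-02 1.35e+01]
```

>>> send_rows(commands=[[[0.06,-0.44,0,0,0,0],[0.12,-0.8,0,0,0,0],[0.12,-0.9,0,0,0,0],[0.12,-0.9,0,0,0,0],[0.12,-0.9,0,0,0,0],[0.12,-0.9,0,0,0,0],[0.12,-0.9,0,0,0,0],[0.12,-0.9,0.1,0,0,0]]])

```text
time_s: 10.0
eef_pos: [0.4598, -0.2337, 0.3082]
eef_rot: [-0.001, 0.119, 0.993, 0.0]
wrist_force: [0.8, -0.1, -0.7]
opening: 0.601
grasp_force: 0.0
```

>>> send_rows(commands=[[[0.12,-0.9,0.1,0,0,0],[0.12,-0.9,0.1,0,0,0.5],[0.12,-0.7,0.1,0,0,1],[0,0,0,0,0,1],[0,0,0,0,0,1],[0,0,0,0,0,1],[0,0,0,0,0,1],[0,0,0,0,0,1]]])

```text
time_s: 10.67
eef_pos: [0.4309, -0.3024, 0.2986]
eef_rot: [-0.001, 0.432, 0.902, 0.001]
wrist_force: [-0.2, -0.2, -0.0]
opening: 0.601
grasp_force: 0.0
```

>>> send_rows(commands=[[[0,0,0,0,0,1],[0,0,0,0,0,1],[0,0,0,0,0,1],[0,0,0,0,0,1],[0,0,0,0,0,1],[0,0,0,0,0,1],[0,0,0,0,0,1],[0,0,0,0,0,0]]])

```text
time_s: 11.33
eef_pos: [0.431, -0.3022, 0.2987]
eef_rot: [-0.001, 0.715, 0.699, 0.0]
wrist_force: [-1.0, -0.1, 0.5]
opening: 0.595
grasp_force: 0.0
```

Run:
```python
from h import *
p=imaging.camera("wrist"); w=cloud(p); z=w[...,2]; cv2.imwrite("pics/w5.png",p["image"])
plan(.431,-.306,.30,0)
def rect(m): return int(m.sum()),[np.round(v,4) for v in cv2.minAreaRect(w[m][:,:2].astype(np.float32))]
b=(abs(w[...,0]-.475)<.1)&(abs(w[...,1]+.306)<.07)
print("bar",rect(b&(z>.036)&(z<.048)),"z",np.nanpercentile(z[b&(z<.05)],99))
r=models.regions_of(p,"plate_grip")[0]; print(r["confidence"],rect(r["region"]&(z<.012)&(z>-.005)),np.nanmedian(z[r["region"]&(z<.012)]))
```

```text
t 11.38 pos [ 0.431  -0.3022  0.2989] yaw -0.93 down [-0.0014  0.0016 -1.    ] F [-0.6  0.2  0.3] open 0.597
shift units [-0.12  0.   -0.04]
turn units [-0.01 -0.02 -0.16]
bar (842, [array([ 0.4312, -0.3052]), array([0.0399, 0.0116]), np.float64(88.4041)]) z 0.04232648543736183
0.61 (8957, [array([ 0.4757, -0.3074]), array([0.0744, 0.112 ]), np.float64(89.3669)]) 0.006323299985353581
```

View pics/w5.png

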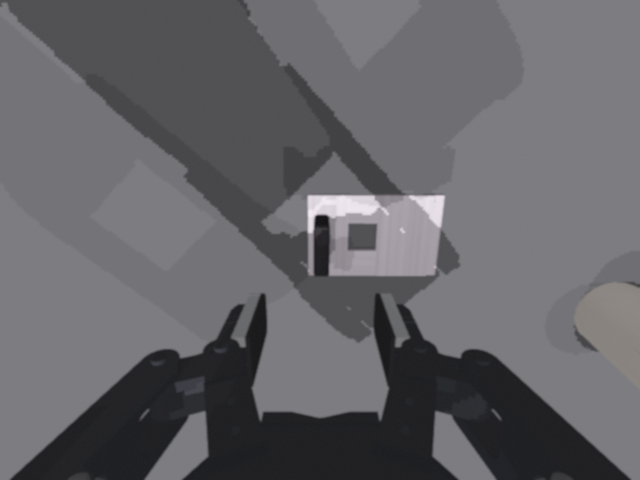

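The wrist view shows the bar at (321,245) between the fingers, with the nose pointing right (+x). Descend and grip.

>>> send_rows(commands=[[[-0.1,0,0.4,0,0,0.02],[0,0,0.7,0,0,0],[0,0,0.8,0,0,0],[0,0,0.8,0,0,0],[0,0,0.7,0,0,0],[0,0,0.4,0,0,0],[0,0,0.1,0,0,0],[0,0,0,0,0,0]]])

```text
time_s: 12.1
eef_pos: [0.4308, -0.3051, 0.1818]
eef_rot: [-0.001, 0.714, 0.7, 0.0]
wrist_force: [-0.2, 0.4, 0.5]
opening: 0.6
grasp_force: 0.0
```

```bash
python3 -c "
from h import *
plan(.4312,-.3052,.182,-1)"
```

```text
t 12.1 pos [ 0.4308 -0.3051  0.1818] yaw -1.11 down [-0.0016  0.0018 -1.    ] F [-0.2  0.4  0.5] open 0.6
shift units [-0.    0.01 -0.01]
turn units [-0.02 -0.02 -0.02]
```

>>> send_rows(commands=[[[0,0,0,0,0,0],[0,0,0,0,0,0],[0,0,0,0,0,0],[0,0,0,0,0,0],[0,0,0,0,0,0],[0,0,0,0,0,0],[0,0,0,0,0,0],[0,0,0,0,0,0]]], jaw=0)

```text
time_s: 12.77
eef_pos: [0.4317, -0.306, 0.1844]
eef_rot: [0.001, 0.714, 0.7, -0.0]
wrist_force: [-0.1, 0.7, 7.1]
opening: 0.129
grasp_force: 59.9
```

>>> send_rows(commands=[[[0,0,-0.3,0,0,0],[0,0,-0.6,0,0,0],[0,0,-0.7,0,0,0],[0,0,-0.7,0,0,0],[0,0,-0.4,0,0,0],[0,0,0,0,0,0],[0,0,0,0,0,0]]])

```text
time_s: 13.35
eef_pos: [0.4311, -0.3053, 0.2643]
eef_rot: [0.001, 0.714, 0.7, -0.0]
wrist_force: [-0.2, -0.3, -1.7]
opening: 0.127
grasp_force: 58.7
```

Run:
```python
from h import *
p=imaging.camera("wrist"); w=cloud(p); z=w[...,2]; cv2.imwrite("pics/w6.png",p["image"])
s=status.get_obs(); T=np.array(s["eef_pos"])
a=np.radians(-13.55); u=np.array([np.cos(a),np.sin(a)]); tgt=np.array([.5508,-.0495])-.080*u
print("target",tgt); plan(*tgt,.262,-13.55)
m=(z-T[2]>-.19)&(z-T[2]<-.17)&(w[...,0]>T[0]+.025)&(w[...,0]<T[0]+.12)&(abs(w[...,1]-T[1])<.05)
q=w[m]; print(m.sum(),cv2.minAreaRect(q[:,:2].astype(np.float32)),T)
A=np.c_[q[:,:2]-T[:2],np.ones(len(q))]; print("sheet plane",np.linalg.lstsq(A,q[:,2]-T[2],rcond=None)[0])
```

```text
target [ 0.47302673 -0.03075649]
t 13.4 pos [ 0.4308 -0.305   0.2633] yaw -1.14 down [-6.e-04  7.e-04 -1.e+00] F [ 0.8 -0.3 -2.5] open 0.133
shift units [9.17 1.22 0.05]
turn units [-0.01 -0.01  2.17]
16022 ((0.492927610874176, -0.30620139837265015), (0.07116354256868362, 0.07569437474012375), 88.77086639404297) [ 0.43081047 -0.30501092  0.26333466]
sheet plane [-0.01322525 -0.00154404 -0.1764906 ]
```

View pics/w6.png

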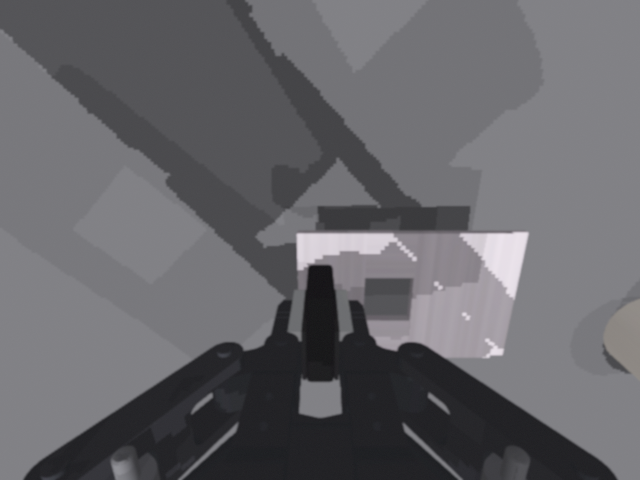

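The plate is held level and centred in the grip, with the window at (388,298). I'll carry it behind the flap, with the bar 80 mm behind the pocket.

>>> send_rows(commands=[[[0.3,0.04,0,0,0,0],[0.6,0.08,0,0,0,0],[0.8,0.1,0,0,0,0],[0.8,0.1,0,0,0,0],[0.8,0.1,0,0,0,0],[0.8,0.1,0,0,0,0],[0.8,0.1,0,0,0,0],[0.8,0.1,0,0,0,0]]])

```text
time_s: 14.07
eef_pos: [0.4554, -0.1328, 0.2625]
eef_rot: [-0.002, 0.714, 0.7, -0.0]
wrist_force: [0.7, 0.4, -2.4]
opening: 0.132
grasp_force: 58.7
```

>>> send_rows(commands=[[[0.8,0.11,0,0,0,0],[0.8,0.11,0,0,0,0],[0.8,0.11,0,0,0,0],[0.6,0.11,0,0,0,0.4],[0.27,0.06,0,0,0,0.7],[0,0,0,0,0,0.7],[0,0,0,0,0,0.37],[0,0,0,0,0,0]]])

```text
time_s: 14.73
eef_pos: [0.4726, -0.0361, 0.2626]
eef_rot: [-0.001, 0.786, 0.618, -0.001]
wrist_force: [-0.4, -0.7, -2.2]
opening: 0.128
grasp_force: 58.6
```

Run:
```python
from h import *
p=imaging.camera("wrist"); w=cloud(p); z=w[...,2]
T=np.array(status.get_obs()["eef_pos"]); plan(.4730,-.0308,.225,-13.55)
a=np.radians(-13.55); M=np.array([[np.cos(a),np.sin(a)],[-np.sin(a),np.cos(a)]])
l=(w[...,:2]-[.5508,-.0495])@M.T   # pocket axes
b=(T[:2]-[.5508,-.0495])@M.T; print("TCP in pocket axes mm",b*1e3)
def rect(m): return int(m.sum()),[np.round(v,4) for v in cv2.minAreaRect(l[m].astype(np.float32))]
m=(z-T[2]>-.19)&(z-T[2]<-.17)&(l[...,0]>b[0]+.02)&(abs(l[...,1])<.05); print("sheet",rect(m))
q=np.c_[l[m],z[m]]; A=np.c_[q[:,:2]-b,np.ones(len(q))]; print("plane",np.linalg.lstsq(A,q[:,2]-T[2],rcond=None)[0])
m=(z>.019)&(z<.0265)&(abs(l[...,0])<.14)&(abs(l[...,1])<.06); print("slab",rect(m))
p2=imaging.camera("top"); w2=cloud(p2); l2=(w2[...,:2]-[.5508,-.0495])@M.T; z2=w2[...,2]
l=l2; m=(z2>T[2]-.19)&(z2<T[2]-.17)&(abs(l[...,0])<.14)&(abs(l[...,1])<.06); print("top: sheet",rect(m))
m=(z2>.029)&(z2<.045)&(abs(l[...,0])<.14)&(abs(l[...,1])<.06); print("top: flap",rect(m))
```

```text
t 14.78 pos [ 0.4727 -0.0364  0.2627] yaw -13.5 down [-0.0025  0.0011 -1.    ] F [-0.  -0.6 -2.7] open 0.128
shift units [ 0.18 -0.03  1.26]
turn units [-0.03 -0.    0.01]
TCP in pocket axes mm [-78.98019592  -5.52184243]
sheet (16417, [array([-0.0197, -0.0048]), array([0.0712, 0.0787]), np.float64(89.875)])
plane [-0.01592702 -0.00046547 -0.17776645]
slab (16275, [array([-0.0133,  0.0002]), array([0.181 , 0.1004]), np.float64(0.0787)])
top: sheet (889, [array([-0.0109, -0.0054]), array([0.0699, 0.0602]), np.float64(89.4437)])
top: flap (784, [array([ 0.0578, -0.0003]), array([0.0369, 0.0995]), np.float64(0.0288)])
```

>>> send_rows(commands=[[[0.18,-0.08,0.3,-0.14,0,0],[0,0,0.6,0,0,0],[0,0,0.5,0,0,0],[0,0,0.15,0,0,0],[0,0,0,0,0,0],[0,0,0,0,0,0]]])

```text
time_s: 15.33
eef_pos: [0.4729, -0.0315, 0.2175]
eef_rot: [0.005, 0.786, 0.619, 0.004]
wrist_force: [0.5, 0.6, -1.4]
opening: 0.128
grasp_force: 58.7
```

```bash
cat > chk.py <<'E'
from h import *
p=imaging.camera("wrist"); w=cloud(p); z=w[...,2]
s=status.get_obs(); T=np.array(s["eef_pos"]); plan(.4730,-.0308,.205,-13.55)
a=np.radians(-13.55); M=np.array([[np.cos(a),np.sin(a)],[-np.sin(a),np.cos(a)]])
l=(w[...,:2]-[.5508,-.0495])@M.T
w_,x,y,zz=s["eef_rot"]; g=T+.155*R.from_quat([x,y,zz,w_]).as_matrix()[:,2]
b=(g[:2]-[.5508,-.0495])@M.T; print("grip in pocket axes mm",np.round(b*1e3,1))
m=(z-T[2]>-.19)&(z-T[2]<-.17)&(l[...,0]>b[0]+.02)&(l[...,0]<min(b[0]+.095,.038))&(abs(l[...,1])<.034)
q=np.c_[l[m],z[m]]; A=np.c_[q[:,:2]-b,np.ones(len(q))]; c=np.linalg.lstsq(A,q[:,2]-T[2],rcond=None)[0]; print("plane",c,"sheet top z",c[2]+T[2],"at nose",c[2]+T[2]+.099*c[0])
fl=(l[...,0]>.047)&(l[...,0]<.063)&(abs(l[...,1])<.04); print("flap z",np.nanmedian(z[fl]))
for n in ("wrist",):
    print([(r["centre"],r["confidence"]) for r in models.recognise(p,"plate_window")[:1]])
E
python3 chk.py
```

```text
t 15.38 pos [ 0.4732 -0.0316  0.218 ] yaw -13.57 down [ 0.0142 -0.0035 -0.9999] F [ 0.1  0.6 -2.7] open 0.13
shift units [ 0.03 -0.02  0.43]
turn units [ 0.15  0.   -0.  ]
grip in pocket axes mm [-77.4  -0.8]
plane [ 0.00664777  0.00322943 -0.17841434] sheet top z 0.039601510115059774 at nose 0.04025963914818115
flap z 0.0351834209191398
[([421.9, 281.5], 0.68)]
```

>>> send_rows(commands=[[[0.03,0,0.2,0,0,0],[0,0,0.12,0,0,0],[0,0,0.03,0,0,0],[0,0,0,0,0,0],[0,0,0,0,0,0]]])

```text
time_s: 15.85
eef_pos: [0.4732, -0.0306, 0.207]
eef_rot: [0.005, 0.786, 0.619, 0.004]
wrist_force: [-0.0, 0.1, -1.4]
opening: 0.129
grasp_force: 58.9
```

>>> send_rows(commands=[[[0,0,0.04,0,0,0],[0,0,0,0,0,0],[0,0,0,0,0,0]]])

```text
time_s: 16.1
eef_pos: [0.4735, -0.0307, 0.2065]
eef_rot: [0.006, 0.786, 0.619, 0.004]
wrist_force: [-2.6, 0.6, 5.4]
opening: 0.131
grasp_force: 59.8
```

```bash
python3 chk.py
python3 - <<'E'
from h import *
p=imaging.camera("side"); cv2.imwrite("pics/s1.png",cv2.resize(p["image"][170:330,200:420],None,fx=3.5,fy=3.5,interpolation=cv2.INTER_CUBIC))
E
```

```text
t 16.15 pos [ 0.4734 -0.0306  0.2065] yaw -13.57 down [ 0.0138 -0.0034 -0.9999] F [-2.8  1.1  5. ] open 0.127
shift units [-0.01 -0.01  0.05]
turn units [ 0.14  0.   -0.  ]
grip in pocket axes mm [-77.4   0.2]
plane [ 0.03851304  0.01316654 -0.18035411] sheet top z 0.026126927284061935 at nose 0.02993971840253475
flap z 0.03516060241245489
[([421.5, 283.1], 0.67)]
```

View pics/s1.png

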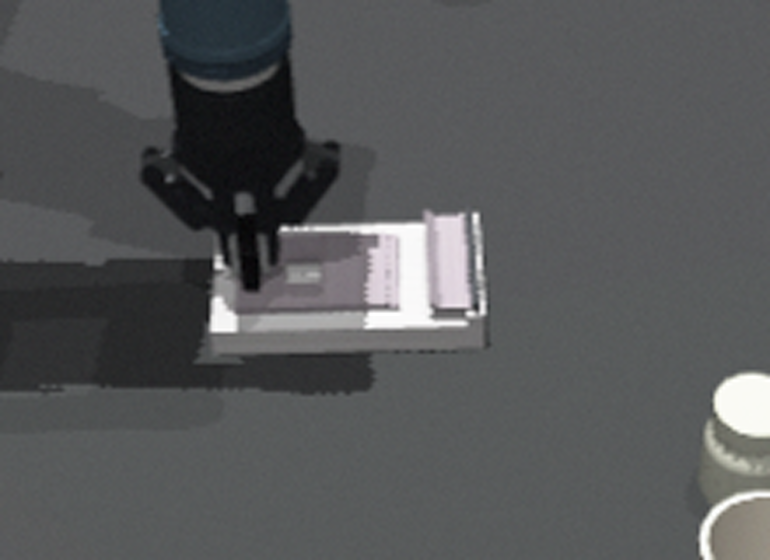

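The side view shows the plate on the slab with its nose short of the flap and the flap at rest. The plane fit mixes in window and slab pixels, so I'll compare strips instead.

```bash
cat > strip.py <<'E'
from h import *
s=status.get_obs(); T=np.array(s["eef_pos"])
a=np.radians(-13.55); M=np.array([[np.cos(a),np.sin(a)],[-np.sin(a),np.cos(a)]])
w_,x,y,zz=s["eef_rot"]; Q=R.from_quat([x,y,zz,w_]).as_matrix(); g=T+.155*Q[:,2]; b=(g[:2]-[.5508,-.0495])@M.T
print("t",s["time_s"],"T",T.round(4),"down",Q[:,2].round(4),"grip in pocket axes mm",np.round(b*1e3,1),"F slab axes",(M@s["wrist_force"][:2]).round(1),round(s["wrist_force"][2],1))
for n in ("wrist","top"):
    p=imaging.camera(n); w=cloud(p); z=w[...,2]; l=(w[...,:2]-[.5508,-.0495])@M.T
    def st(x0,x1,y0,y1): m=(l[...,0]>x0)&(l[...,0]<x1)&(l[...,1]>y0)&(l[...,1]<y1); return (int(m.sum()),round(float(np.nanmedian(z[m]))*1e3,2)) if m.any() else None
    print(n,"sheet strips",[(d,st(b[0]+d*1e-3,b[0]+(d+7)*1e-3,ya,yb)) for d in (12,50,64,75,84) if b[0]+d*1e-3<.034 for ya,yb in((-.031,-.015),(.015,.031))])
    print(n,"slab L/R",st(-.06,.03,-.048,-.039),st(-.06,.03,.039,.048),"flap",st(.048,.063,-.04,.04),"flap lip",st(.0415,.0455,-.04,.04))
E
python3 strip.py
```

```text
t 16.25 T [ 0.4734 -0.0306  0.2065] down [ 0.0138 -0.0034 -0.9999] grip in pocket axes mm [-77.5   0.2] F slab axes [-2.2  0.1] 5.7
wrist sheet strips [(12, None), (12, (3441, 116.85)), (50, (225, 29.12)), (50, (465, 29.12)), (64, (337, 29.26)), (64, (439, 29.2)), (75, (334, 29.32)), (75, (456, 29.36)), (84, (332, 29.39)), (84, (439, 29.41))]
wrist slab L/R (713, 23.47) (3392, 23.38) flap (5551, 35.17) flap lip (1360, 23.62)
top sheet strips [(12, (79, 387.54)), (12, (77, 389.19)), (50, (27, 26.37)), (50, (25, 26.15)), (64, (28, 26.77)), (64, (27, 26.86)), (75, (27, 26.98)), (75, (26, 26.74)), (84, (26, 27.32)), (84, (24, 26.74))]
top slab L/R (277, 22.24) (343, 364.6) flap (283, 32.92) flap lip (69, 36.16)
```

The nose sits about 1 mm above the slab, so I'll trim the pitch and slide 38 mm. The last part will be a creep to the stop.

>>> send_rows(commands=[[[0,0.04,0,0.07,0,0],[0,0.2,0,0,0,0],[0,0.2,0,0,0,0],[0,0.2,0,0,0,0],[0,0.1,0,0,0,0],[0,0,0,0,0,0]]])

```text
time_s: 16.85
eef_pos: [0.4954, -0.036, 0.2064]
eef_rot: [0.003, 0.786, 0.619, 0.002]
wrist_force: [-2.0, 1.0, 6.1]
opening: 0.129
grasp_force: 59.9
```

```bash
python3 strip.py
```

```text
t 16.85 T [ 0.4954 -0.036   0.2064] down [ 0.0071 -0.0018 -1.    ] grip in pocket axes mm [-55.9   0.1] F slab axes [-2.2  0.5] 6.1
wrist sheet strips [(12, None), (12, (3627, 116.89)), (50, (230, 28.68)), (50, (442, 28.71)), (64, (348, 28.78)), (64, (455, 28.74)), (75, (343, 28.81)), (75, (444, 28.76)), (84, (325, 28.78)), (84, (426, 28.78))]
wrist slab L/R (228, 23.47) (3442, 23.39) flap (5025, 35.3) flap lip (1020, 27.55)
top sheet strips [(12, (76, 388.64)), (12, (74, 389.94)), (50, (25, 26.28)), (50, (23, 26.41)), (64, (26, 26.6)), (64, (25, 26.52)), (75, (24, 26.77)), (75, (25, 26.44)), (84, (25, 26.32)), (84, (25, 26.33))]
top slab L/R (343, 379.25) (414, 385.38) flap (280, 33.05) flap lip (70, 35.89)
```

The plate is now flat, the flap is at rest, and the nose is just entering. Continue.

>>> send_rows(commands=[[[0,0.15,0,0,0,0],[0,0.15,0,0,0,0],[0,0.15,0.005,0,0,0],[0,0.14,0,0,0,0],[0,0,0,0,0,0],[0,0,0,0,0,0]]])

```text
time_s: 17.45
eef_pos: [0.5121, -0.04, 0.2064]
eef_rot: [0.003, 0.786, 0.619, 0.002]
wrist_force: [-3.8, 0.8, 7.5]
opening: 0.131
grasp_force: 60.3
```

```bash
python3 strip.py
```

```text
t 17.45 T [ 0.5121 -0.04    0.2064] down [ 0.0062 -0.0016 -1.    ] grip in pocket axes mm [-38.9   0.2] F slab axes [-3.9 -0.1] 7.5
wrist sheet strips [(12, None), (12, (3667, 116.84)), (50, (221, 28.53)), (50, (461, 28.61)), (64, (348, 28.63)), (64, (446, 28.55))]
wrist slab L/R None (3427, 23.4) flap (4492, 35.39) flap lip (1629, 28.94)
top sheet strips [(12, (71, 388.75)), (12, (74, 390.24)), (50, None), (50, None), (64, (26, 26.45)), (64, (25, 26.27))]
top slab L/R (403, 390.38) (487, 391.21) flap (282, 33.07) flap lip (70, 35.73)
```

Flap still at rest, about 5 mm to go. Creep to the stop, watching the horizontal force.

>>> send_rows(commands=[[[0,0.06,0,0,0,0],[0,0.05,0,0,0,0],[0,0.02,0,0,0,0],[0,0,0,0,0,0],[0,0,0,0,0,0]]])

```text
time_s: 17.97
eef_pos: [0.5149, -0.0406, 0.2064]
eef_rot: [0.001, 0.786, 0.619, 0.001]
wrist_force: [-10.8, 1.9, 14.7]
opening: 0.129
grasp_force: 61.2
```

>>> send_rows(commands=[[[0,0.03,0,0,0,0],[0,0,0,0,0,0],[0,0,0,0,0,0]]])

```text
time_s: 18.22
eef_pos: [0.5156, -0.0407, 0.2064]
eef_rot: [0.001, 0.786, 0.619, 0.001]
wrist_force: [-11.6, 1.4, 16.0]
opening: 0.134
grasp_force: 61.4
```

```bash
python3 strip.py
python3 - <<'E'
from h import *
a=np.radians(-13.55); u=np.array([np.cos(a),np.sin(a)]);v=np.array([-u[1],u[0]])
for n in ("top","side","wrist"):
    p=imaging.camera(n); w=cloud(p); M=np.stack([u,v])
    for r in models.recognise(p,"plate_window")[:1]:
        c=r["centre"]; print(n,"window",np.round(c,1),round(r["confidence"],2),np.round(w[int(c[1]),int(c[0])],4),"local",M@(w[int(c[1]),int(c[0])][:2]-[.5508,-.0495]))
    print("pocket proj",proj(p,(.5508,-.0495,.022)))
    if n=="wrist": cv2.imwrite("pics/w7.png",p["image"])
print(status.get_obs()["torque"])
E
```

```text
t 18.2167 T [ 0.5156 -0.0407  0.2064] down [ 2.4e-03 -7.0e-04 -1.0e+00] grip in pocket axes mm [-35.9   0.3] F slab axes [-11.6  -1.4] 16.0
wrist sheet strips [(12, None), (12, (3737, 116.91)), (50, (219, 28.45)), (50, (477, 28.48)), (64, (344, 28.46)), (64, (446, 28.45))]
wrist slab L/R None (3464, 23.43) flap (4536, 35.37) flap lip (1616, 28.82)
top sheet strips [(12, (76, 389.09)), (12, (74, 390.54)), (50, None), (50, None), (64, (26, 25.38)), (64, (21, 26.35))]
top slab L/R (424, 391.46) (509, 391.84) flap (280, 32.84) flap lip (67, 36.52)
top window [330.7 234.2] 0.72 [ 0.5887 -0.0647  0.0384] local [ 0.04041135 -0.00589753]
pocket proj [322.62761902 252.91501887]
side window [306.1 250.8] 0.92 [ 0.5525 -0.0561  0.0228] local [ 0.00319681 -0.00601298]
pocket proj [304.62290467 248.49995087]
wrist window [405.2 278.6] 0.61 [ 0.5605 -0.0413  0.023 ] local [0.00754162 0.01021927]
pocket proj [388.50810439 294.94858673]
[ 0.23468434  2.01009234 -0.03624759]
```

View pics/w7.png

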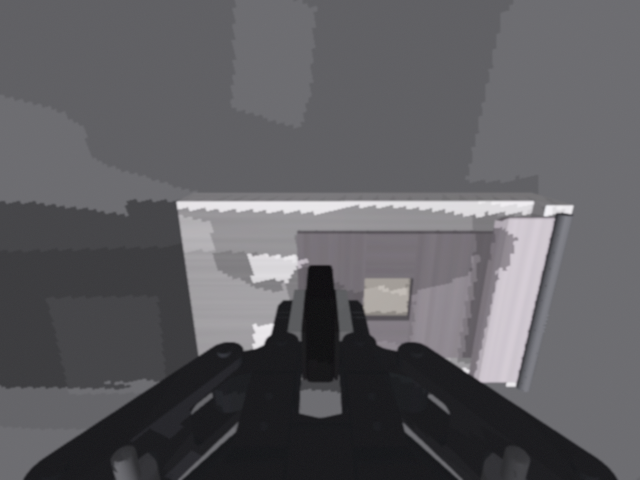

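The wrist view shows the window at (387,296), filled by the disc, with the flap at rest. I'll relieve the pressing force a little and push on to confirm the stop.

>>> send_rows(commands=[[[0,0,-0.02,0,0,0],[0,0,0,0,0,0],[0,0,0,0,0,0]]])

```text
time_s: 18.87
eef_pos: [0.5165, -0.041, 0.2065]
eef_rot: [0.002, 0.786, 0.619, 0.002]
wrist_force: [-4.4, 0.8, 3.7]
opening: 0.129
grasp_force: 59.7
```

>>> send_rows(commands=[[[0,0.03,0,0,0,0],[0,0,0,0,0,0],[0,0,0,0,0,0]]])

```text
time_s: 19.12
eef_pos: [0.5169, -0.0411, 0.2064]
eef_rot: [0.002, 0.786, 0.619, 0.001]
wrist_force: [-6.8, 0.2, 8.1]
opening: 0.127
grasp_force: 60.2
```

>>> send_rows(commands=[[[0,0.03,0,0,0,0],[0,0,0,0,0,0],[0,0,0,0,0,0]]])

```text
time_s: 19.37
eef_pos: [0.5173, -0.0412, 0.2064]
eef_rot: [0.001, 0.786, 0.619, 0.001]
wrist_force: [-9.4, 2.7, 11.1]
opening: 0.127
grasp_force: 60.8
```

```bash
python3 strip.py
```

```text
t 19.3667 T [ 0.5173 -0.0412  0.2064] down [ 2.1e-03 -6.0e-04 -1.0e+00] grip in pocket axes mm [-34.2   0.3] F slab axes [-9.8  0.4] 11.1
wrist sheet strips [(12, None), (12, (3720, 116.98)), (50, (230, 28.38)), (50, (462, 28.4)), (64, (334, 28.42)), (64, (447, 28.38))]
wrist slab L/R None (3451, 23.41) flap (4535, 35.39) flap lip (1601, 28.86)
top sheet strips [(12, (73, 389.19)), (12, (75, 390.92)), (50, None), (50, None), (64, (26, 25.94)), (64, (19, 25.63))]
top slab L/R (429, 391.85) (529, 391.98) flap (283, 32.89) flap lip (73, 36.12)
```

>>> send_rows(commands=[[[0,0,-0.02,0,0,0],[0,0,0,0,0,0],[0,0,0,0,0,0]]])

```text
time_s: 19.72
eef_pos: [0.5172, -0.0412, 0.2064]
eef_rot: [0.001, 0.786, 0.619, 0.001]
wrist_force: [-8.1, 1.2, 5.4]
opening: 0.133
grasp_force: 60.0
```

>>> send_rows(commands=[[[0,0.04,0,0,0,0],[0,0,0,0,0,0],[0,0,0,0,0,0]]])

```text
time_s: 19.97
eef_pos: [0.5177, -0.0412, 0.2064]
eef_rot: [-0.0, 0.786, 0.619, -0.0]
wrist_force: [-13.6, 2.4, 10.8]
opening: 0.125
grasp_force: 60.8
```

>>> send_rows(commands=[[[0,0.04,0,0,0,0],[0,0,0,0,0,0],[0,0,0,0,0,0]]])

```text
time_s: 20.22
eef_pos: [0.5182, -0.0413, 0.2064]
eef_rot: [-0.001, 0.785, 0.619, -0.001]
wrist_force: [-18.4, 3.0, 15.9]
opening: 0.13
grasp_force: 61.5
```

```bash
python3 strip.py
```

```text
t 20.2167 T [ 0.5182 -0.0413  0.2064] down [-2.9e-03  5.0e-04 -1.0e+00] grip in pocket axes mm [-34.1   0.3] F slab axes [-18.6  -1.4] 15.9
wrist sheet strips [(12, None), (12, (3755, 116.9)), (50, (223, 28.41)), (50, (470, 28.41)), (64, (344, 28.38)), (64, (448, 28.37))]
wrist slab L/R None (3462, 23.41) flap (4564, 35.36) flap lip (1581, 28.89)
top sheet strips [(12, (75, 390.04)), (12, (74, 391.07)), (50, None), (50, None), (64, (22, 26.76)), (64, (9, 27.05))]
top slab L/R (438, 393.19) (537, 392.02) flap (282, 33.14) flap lip (71, 36.06)
```

The grip stays at -34.1 mm while the push rises to 18.6 N, so the plate is at the stop. I'll ease back to light pressure.

>>> send_rows(commands=[[[0,-0.06,0,0,0,0],[0,-0.04,0,0,0,0],[0,0,0,0,0,0],[0,0,0,0,0,0],[0,0,0,0,0,0]]])

```text
time_s: 20.73
eef_pos: [0.517, -0.0412, 0.2065]
eef_rot: [0.001, 0.786, 0.619, 0.001]
wrist_force: [-7.3, 0.8, 1.8]
opening: 0.128
grasp_force: 59.6
```

```bash
python3 strip.py
```

```text
t 20.7333 T [ 0.517  -0.0412  0.2065] down [ 3.5e-03 -8.0e-04 -1.0e+00] grip in pocket axes mm [-34.2   0.2] F slab axes [-7.2 -0.9] 1.8
wrist sheet strips [(12, None), (12, (3700, 116.99)), (50, (225, 28.52)), (50, (463, 28.47)), (64, (341, 28.5)), (64, (443, 28.49))]
wrist slab L/R None (3441, 23.4) flap (4517, 35.38) flap lip (1584, 28.95)
top sheet strips [(12, (74, 389.2)), (12, (75, 390.61)), (50, None), (50, None), (64, (25, 25.96)), (64, (21, 27.06))]
top slab L/R (426, 392.16) (526, 392.44) flap (281, 33.04) flap lip (73, 36.0)
```

>>> send_rows(commands=[[[0,0,0.015,0,0,0],[0,0,0,0,0,0],[0,0,0,0,0,0],[0,0,0,0,0,0]]])

```text
time_s: 21.17
eef_pos: [0.517, -0.0411, 0.2064]
eef_rot: [0.001, 0.786, 0.619, 0.001]
wrist_force: [-8.5, 1.0, 7.4]
opening: 0.131
grasp_force: 60.2
```

```bash
python3 strip.py
```

```text
t 21.1667 T [ 0.517  -0.0411  0.2064] down [ 3.3e-03 -8.0e-04 -1.0e+00] grip in pocket axes mm [-34.3   0.2] F slab axes [-8.5 -1. ] 7.4
wrist sheet strips [(12, None), (12, (3749, 116.92)), (50, (220, 28.48)), (50, (479, 28.52)), (64, (338, 28.49)), (64, (449, 28.48))]
wrist slab L/R None (3440, 23.41) flap (4510, 35.38) flap lip (1594, 28.99)
top sheet strips [(12, (74, 389.37)), (12, (75, 390.42)), (50, None), (50, None), (64, (25, 25.85)), (64, (21, 26.72))]
top slab L/R (427, 392.27) (521, 391.87) flap (286, 33.11) flap lip (71, 36.11)
```

The plate is flat and at the stop, the flap is at rest, and the downward force is about 7 N. Handing in.

```bash
python3 -c "
from h import *
print(ctrl.hand_in())"
```

```text
the job is handed in; nothing more can be done
None
```

I handed the job in at 21.2 s: the disc lies flat in the pocket and the plate is against the stop under the flap with its window over the disc. The flap showed no lift in the camera checks, and the gripper still holds the plate down with about 7 N; no verdict came back.

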